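# Unlock the wreath easel and take the wreath off

## Robot

A 6-joint arm with a two-finger parallel gripper is mounted at the origin on the work surface. World frame = base frame: x ahead of the robot, y to its left, z up, the work surface at z = 0. Lengths are in mm, angles in rad, forces in N, time in s.
With the tool pointing down it reaches from about 350 to 975 mm from the base axis. Payload 7.1 kg.
Tool frame: the origin (TCP) lies at the very end of the fingers, on their centre line; the grasp point (between the pads) lies 19 mm behind it; z points along the fingers, y is the line along which they close (so a half turn about z gives the same grasp; the last joint's range is limited). The gripper opens to 88 mm and grips with 3 to 60 N. Pads are 20 mm wide; open, the fingers measure 115 mm over their backs; the gripper's body (75 mm by 178 mm) begins 61 mm behind the grasp point.
Start: joints at [-1.185, 0.423, 1.63, -0, 1.089, -0.019], TCP at [246.162, -574.464, 222.675] pointing down, gripper open.
Joint ranges: [-3, 3], [-0.9, 2.11], [0.09, 2.58], [-1.31, 4.45], [0.11, 2.69], [-2.54, 2.54]. Speed limits (rad/s): [2.39, 2.39, 3.01, 3.14, 3.14, 3.14].

## Interface

Orientations are given as a rotation vector (axis times angle).
In Python, from workcell import ctrl, optics gives the robot as it stands.
- The arm moves only by the shell command python3 -m jog 'ROWS'. ROWS is JSON, a list of rows, each a list of 7 numbers: the shift along the tool's x, y, z in units of 40 mm (1.0 is 40 mm), then the turn, a rotation vector about the tool's x, y, z in units of 6 degrees (1.0 is 6 degrees), then the opening, from 0 (shut) to 1 (fully open). A call has 1 to 20 rows; each row shifts and turns the commanded pose from where the row before left it, along the tool's axes as they then stand; what a row does not reach is not made up. A row lasts 1/10 s, in which the tool goes at most 50 mm and 8.59 degrees, less where a joint would pass 70% of its speed; a pose out of reach is approached as far as the arm can. A call is refused whole if a number of a shift passes 1 or a number of a turn 1, either way. A call with a gripper value outside its range is refused whole. The fingers move at their own pace and stop on an object; the grip force is fixed at half the most. Time passes only in rows, so rows that do not move let the fingers close. It gives the time, the measured TCP pose, the force, the opening and the grip force at its end, in the units of the state.
- ctrl.get_obs(): the state, without advancing time (a new reading comes with each control period).
- optics.get_image(name): name is "scene" or "top" or "wrist"; returns the picture (400x640x3 uint8, red, green, blue); there is no depth.
- optics.camera_model(name): a dict with "fov_y" (degrees; the focal length in pixels is half the picture's height over the tangent of half this angle, whatever the lens; pixels are square), "cx", "cy" (the principal point, pixels), "view" (4x4, takes a point from world to camera coordinates); the wrist camera has in their place "hand_eye" (4x4, takes a point from camera to tool coordinates, whose origin is the TCP and whose axes are the flange's). Camera axes: x right, y up, looking along -z (the intrinsics and any distortion apply to the point x, -y, -z); pixel columns grow to the right and rows downward; lengths in mm; the calibration is good to about 2 mm. A picture is of the moment at which its call begins: read the wrist's pose just before it. camera_model takes no time and is no camera call.
- ctrl.close_job(): hands the job in; it is judged then, once.
Trained networks look in the newest picture that a camera, given by its name, has taken for a name from the list of things; names that differ only in an ending like _2 or _b are one class to them, and where a whole thing is asked for, a point or a joint stands for the part that bears it (a point fixed in the world has none). Each returns a list of dicts, best first, with "conf" (0 to 1); they miss things now and then, are a little off and sometimes report something else, mostly with a low value. They report only what shows in the picture. A call takes as long as a camera call. They do not tell look-alikes from the thing itself.
- optics.masks_of(target, camera): "pixels" (400x640 bool, what is visible of it) and "extent" ([centre column, centre row, width, height] in pixels, round what is visible of it).
The state is a dict: "t": time; "qpos": joint angles; "qvel": joint speeds; "joint_torque": joint torques, N m; "ee_pos": TCP position; "orientation": TCP orientation; "ft_force": force on the tool from outside, world axes, zero at the start; "moment": the same for the moment, N m; "width": finger opening in mm; "grasp_force": force on a finger pad.
Only numpy, scipy, OpenCV 4.12 (cv2) and the standard library are available. Lean on these libraries where they do the work, as an engineer would, in place of code of your own. Each camera call takes 0.05 s, during which the arm holds its last target. There are 200 camera calls.

## Task

The finished wreath is locked on the sloping easel: draw the locking pin straight out of its bore and park it in the open notch in the easel's right-hand edge (as the robot faces it), standing square to the deck with its stem fully in the notch and its flange down on the deck. Then swing the clamp arm by its knob over the top and right across to its open stop, lift the wreath off the easel and lower it (do not drop it) on to the cardboard sheet, lying flat with the baubles up and wholly on the sheet. Leave the pin parked and the arm open, and do not disturb the ribbon spool, tin and bauble box.

Things in the scene. Friction and masses are not known exactly. Their poses are not given: they have to be found in the camera images.
- deck: Plywood deck of the sloping easel, fixed, 230 x 385 x 18 mm, tilted 25 degrees to face up and towards the robot. Origin on its top face, 105 mm above the table; x up the slope (away from the robot), y left across it, z square off it. Spans x -120..110, y -200..185 mm. Two pegs (12 mm thick, 24 high) at (-80, 19) and (-80, 131) stop the wreath from below.
- notch (a point): Parking notch: U-slot through the deck, 20 mm wide (along deck x), open at the deck's right-hand edge (deck y -200 mm), 35 mm deep. The point, deck (0, -172, 0) mm, is on the deck's top face where the pin's axis lies when the stem is fully home against the closed end. Axes as deck.
- pin: Locking pin: steel stem 14 mm thick, 42 long; flange 34 mm across, 5 thick; black round grip 26 mm thick, 45 long. Origin on the axis at the flange's underside, z towards the grip (grip z 5..50, stem to z -42 mm). Starts square to the deck, flange 46 mm off it, stem through the clamp arm's tail eye into a 17 mm bore in a wooden block 40 x 40 x 32 high at deck (-64, -108) mm. It locks the arm.
- keeper (a joint): Clamp arm: steel bar 20 mm wide, 34 to 46 mm off the deck, swinging parallel to it about pivot. 0 = shut, pointing up-slope and left over the wreath's rim, 52 degrees from deck x; grows clockwise seen from above to the open stop, 1.69 rad, up-slope and right. Straight up-slope at 0.91 rad: before that its weight swings it shut, beyond it open. Reaches 150 mm from the pivot, tail 73 mm.
- pivot (a point): The clamp arm's pivot, on its axis (square to the deck) at the arm's underside: deck (-30, -65, 34) mm. A round wooden post 28 mm thick stands below it.
- knob (a point): Black round knob of the clamp arm, 28 mm thick, 36 high, standing square off the arm 130 mm from the pivot. The point is on its axis halfway up, 64 mm off the deck (18 above the arm's top face).
- wreath: Rigid foam wreath, grey-green: flat ring 180 mm outside, 116 inside (32 wide), 30 thick, 160 g. Origin: centre of its underside, z out of the bauble side. Gold and silver baubles are fixed on top within 70 degrees either side of its own -x (up to 53 mm above the underside); the rest is bare. Starts flat on the deck, axes along the deck's, centre at deck (0, 75) mm.
- sheet: Thick cardboard laying-out sheet, 260 x 260 x 6 mm, fixed flat on the table. Origin at the centre of its underside, z up, x and y along its edges.
- spool: White ribbon spool standing on the table, 72 mm across, 46 mm high; origin at its underside; bystander.
- tin: Round closed aluminium tin, 60 mm across, 34 mm high; origin at its underside; bystander.
- baublebox: Open cardboard box with compartments of baubles, 200 x 130 x 35 mm; origin at its underside; bystander.
Not all that is in view belongs to the job. There is more than one size of the pin; the one meant has the size given above.

How it is judged:
By the outcome, as a careful person would: the job done as asked, in the order asked, and still so for the second after the job is handed in, with the robot touching nothing.
It also fails if it takes over 72 s, if anything falls off the work surface, if the arm or the gripper's body presses on something with over 40 N, if the wrist force passes 120 N, or if a joint passes its speed limit or range.

## Working session

There is one attempt and no reset: what is moved stays moved. The work goes in short steps, Python scripts to look and compute and a shell command to move; the robot and the scene stay as the last step left them, time stands still between calls to the robot, and variables do not carry over. Pictures are saved under pics/ and viewed, at most 11 in all, crops included, and the job is handed in when it is done.

```bash
ls; mkdir -p pics; python3 - <<'E'
from workcell import ctrl, optics
import cv2,numpy as np
for n in("scene","top"):
    im=optics.get_image(n); cv2.imwrite(f"pics/{n}0.png",im[:,:,::-1]); m=optics.camera_model(n); print(n,{k:(np.round(v,3).tolist()) for k,v in m.items()})
    for t in("deck","pin","keeper","knob","wreath","sheet","pivot","spool","tin","baublebox"):
        print(t,[(round(d["conf"],2),np.round(d["extent"]).tolist()) for d in optics.masks_of(t,n)])
print({k:np.round(v,3).tolist() for k,v in optics.camera_model("wrist").items()})
o=ctrl.get_obs();print(o)
E
```

```text
pics
scene {'fov_y': 57.958, 'cx': 322.39, 'cy': 204.051, 'view': [[-0.763, 0.647, -0.006, 520.718], [-0.387, -0.449, 0.805, 41.25], [0.518, 0.617, 0.593, -1219.635], [0.0, 0.0, 0.0, 1.0]]}
deck [(0.96, [430.0, 304.0, 221.0, 111.0])]
pin [(0.64, [497.0, 259.0, 48.0, 18.0]), (0.61, [264.0, 329.0, 53.0, 33.0]), (0.55, [384.0, 240.0, 17.0, 24.0]), (0.45, [305.0, 211.0, 115.0, 71.0])]
keeper [(0.84, [419.0, 273.0, 93.0, 46.0])]
knob [(0.69, [419.0, 272.0, 92.0, 48.0])]
wreath [(0.63, [471.0, 295.0, 96.0, 62.0])]
sheet [(0.72, [304.0, 210.0, 113.0, 73.0])]
pivot [(0.64, [431.0, 305.0, 221.0, 104.0])]
spool [(0.73, [244.0, 267.0, 32.0, 32.0])]
tin [(0.8, [392.0, 235.0, 21.0, 23.0])]
baublebox [(0.95, [252.0, 178.0, 67.0, 40.0]), (0.74, [243.0, 267.0, 34.0, 36.0])]
top {'fov_y': 57.385, 'cx': 322.314, 'cy': 203.975, 'view': [[-0.014, -1.0, 0.016, -154.537], [0.985, -0.011, 0.173, -592.793], [-0.173, 0.018, 0.985, -945.657], [0.0, 0.0, 0.0, 1.0]]}
deck [(0.9, [185.0, 210.0, 183.0, 153.0])]
pin [(0.96, [269.0, 121.0, 43.0, 28.0]), (0.67, [234.0, 217.0, 10.0, 15.0]), (0.64, [188.0, 325.0, 40.0
[... 551 characters left out ...]
282], [0.0, 0.0, 0.0, 1.0]]}
{'t': 1.1, 'qpos': array([-1.18499688e+00,  4.23094408e-01,  1.62986516e+00,  2.44119332e-05,
        1.08857015e+00, -1.90247334e-02]), 'qvel': array([ 0.00159023,  0.00024282,  0.00042208, -0.00072829, -0.00101284,
       -0.00179428]), 'joint_torque': array([-1.91880645e-04, -5.44597328e+01, -2.74044961e+01,  6.44440949e-02,
        1.68699212e-02, -1.23154769e-05]), 'ee_pos': array([ 246.18183684, -574.48920854,  222.69227071]), 'orientation': array([3.07740235e+00, 6.31533977e-01, 5.14298666e-05]), 'ft_force': array([0.09813372, 0.43277533, 0.07319222]), 'moment': array([ 0.0166867 ,  0.00239565, -0.01829828]), 'grasp_force': 0.0, 'width': 88.12481080367859}
```

View both.

View pics/top0.png

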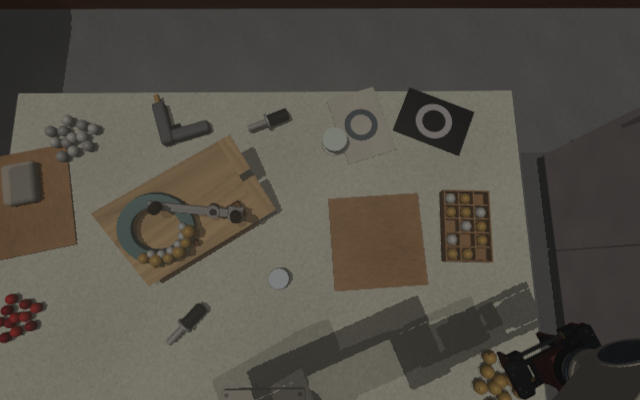

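View pics/scene0.png

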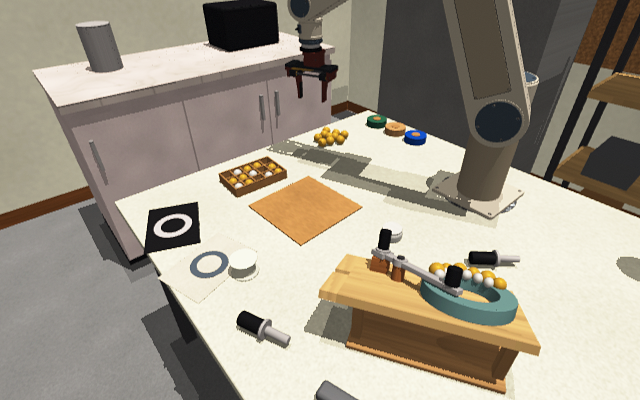

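Top image: the pin candidates are the standing pin in the wooden block at (237,213), a loose pin lying at (269,121), and another lying at (188,325). I choose the one in the block, through the arm's tail eye. Other positions are the notch at about (245,174), the knob (154,208), the wreath (157,229) and the sheet (378,241). Next I fit the deck and sheet poses.

```bash
cat > h.py <<'E'
import numpy as np, cv2, json
from scipy.spatial.transform import Rotation as R
from scipy.optimize import minimize
from workcell import ctrl, optics
def proj(n,P,m=None):
    m=m or optics.camera_model(n); P=np.atleast_2d(P); V=np.array(m["view"])
    c=P@V[:3,:3].T+V[:3,3]; f=200/np.tan(np.radians(m["fov_y"])/2)
    return np.c_[m["cx"]+f*c[:,0]/-c[:,2], m["cy"]-f*c[:,1]/-c[:,2]]
def deckR(yaw): return R.from_euler("z",yaw).as_matrix()@R.from_euler("y",-25,degrees=True).as_matrix()
def box(x,y,z): return np.array([[a,b,c] for a in x for b in y for c in z],float)
def sil(uv):
    k=np.zeros((400*4,640*4),np.uint8); h=cv2.convexHull((uv*4+1.5).astype(np.float32)).round().astype(np.int32); cv2.fillConvexPoly(k,h,1)
    return cv2.resize(k.astype(np.float32),(640,400),interpolation=cv2.INTER_AREA)
try: G=json.load(open("g.json"))
except Exception: G={}
def deck(p):  # deck mm -> world
    return np.atleast_2d(p)@deckR(G["deck"][2]).T+np.array([G["deck"][0],G["deck"][1],105])
E
cat > fit.py <<'E'
from h import *
M={n:optics.camera_model(n) for n in("scene","top")}
def mask(t,n):
    if n not in got: optics.get_image(n); got.add(n)
    m=optics.masks_of(t,n)[0]["pixels"].astype(np.uint8); c=np.vstack([a for a in cv2.findContours(m,0,2)[0] if cv2.contourArea(a)>30]); k=np.zeros_like(m); cv2.fillConvexPoly(k,cv2.convexHull(c),1); return k.astype(np.float32)
got=set()
def fit(pts,t,x0,cams):
    K={n:mask(t,n) for n in cams}
    def cost(p): return sum(1-np.minimum(s:=sil(proj(n,pts(p),M[n])),K[n]).sum()/np.maximum(s,K[n]).sum() for n in cams)
    best=min((minimize(cost,x,method="Nelder-Mead",options=dict(initial_simplex=np.array([x,x+[25,0,0],x+[0,25,0],x+[0,0,.12]]),maxiter=250)) for x in [np.array(x0)]),key=lambda r:r.fun)
    return best.x,best.fun
dp=lambda p: box((-120,110),(-200,185),(-18,0))@deckR(p[2]).T+[p[0],p[1],105]
sp=lambda p: box((-130,130),(-130,130),(0,6))@R.from_euler("z",p[2]).as_matrix().T+[p[0],p[1],0]
def bp(n,u,z):
    m=M[n];V=m["view"];f=200/np.tan(np.radians(m["fov_y"])/2);d=V[:3,:3].T@[(u[0]-m["cx"])/f,-(u[1]-m["cy"])/f,-1];c=-V[:3,:3].T@V[:3,3];return c+d*(z-c[2])/d[2]
d0=bp("top",(185,210),105);s0=bp("top",(378,241),6);print(d0,s0)
for cams in(["top"],["scene"],["top","scene"]):
    d=fit(dp,"deck",[d0[0],d0[1],.5],cams); s=fit(sp,"sheet",[s0[0],s0[1],0.],cams); print(cams,d,s)
    if cams==["top"]: G["sheet"]=s[0].tolist()
    G["deck"]=d[0].tolist()
json.dump(G,open("g.json","w"))
im=optics.get_image("top")[:,:,::-1].copy();sc=optics.get_image("scene")[:,:,::-1].copy()
P=deck([[-120,-200,0],[-120,185,0],[110,185,0],[110,-200,0],[-64,-108,96],[0,-172,0],[50,37.4,82],[-64,-108,46]])
for n,a in(("top",im),("scene",sc)):
    a[:]=np.clip(a*1.3,0,255)
S=[]
for n,a,(x,y,w,h) in(("top",im,(90,120,200,180)),("scene",sc,(310,220,240,180))):
    c=cv2.resize(a[y:y+h,x:x+w],None,fx=3,fy=3,interpolation=cv2.INTER_CUBIC) if n=="top" else cv2.resize(a[y:y+h,x:x+w],None,fx=2.5,fy=2.5)
    for u in proj(n,P): cv2.drawMarker(c,tuple(int(v) for v in (u-[x,y])*(3 if n=="top" else 2.5)),(0,0,255),0,9)
    cv2.imwrite(f"pics/fit_{n}.png",c)
for t in ["pin"]:
    print([(d["conf"],d["extent"]) for n in M for d in optics.masks_of(t,n)])
E
python3 fit.py
```

```text
[569.89993177 191.49451473 105.        ] [ 491.30003734 -318.44441728    6.        ]
['top'] (array([5.68880875e+02, 1.91872325e+02, 5.43238148e-01]), np.float64(0.01369178295135498)) (array([ 4.93516444e+02, -3.15636578e+02,  5.68492143e-02]), np.float64(0.017780005931854248))
['scene'] (array([5.67095786e+02, 1.95032697e+02, 5.41256754e-01]), np.float64(0.12778282165527344)) (array([ 4.94080401e+02, -3.11847218e+02,  5.23989721e-02]), np.float64(0.01883608102798462))
['top', 'scene'] (array([5.67834069e+02, 1.93771342e+02, 5.44237456e-01]), np.float64(0.1493585705757141)) (array([ 4.93724229e+02, -3.14722610e+02,  5.03982734e-02]), np.float64(0.05147820711135864))
[(0.81, [264.8, 328.1, 53.5, 37.1]), (0.64, [384.5, 241.2, 17.8, 23.5]), (0.61, [496.6, 259.1, 50.0, 21.1]), (0.67, [188.6, 324.0, 38.2, 37.3]), (0.67, [269.2, 121.8, 42.2, 23.3]), (0.52, [235.2, 215.6, 12.2, 9.7]), (0.28, [378.0, 241.2, 101.2, 99.9])]
```

```bash
python3 - <<'E'
import cv2,numpy as np
a=cv2.imread("pics/fit_top.png");b=cv2.imread("pics/fit_scene.png")
b=cv2.resize(b,(600,450))[60:300,:]; a=a[:350]
w=np.zeros((600,600,3),np.uint8); w[:350]=a; w[350:590]=b; cv2.imwrite("pics/fit.png",w)
E
```

```text
(no output)
```

View pics/fit.png

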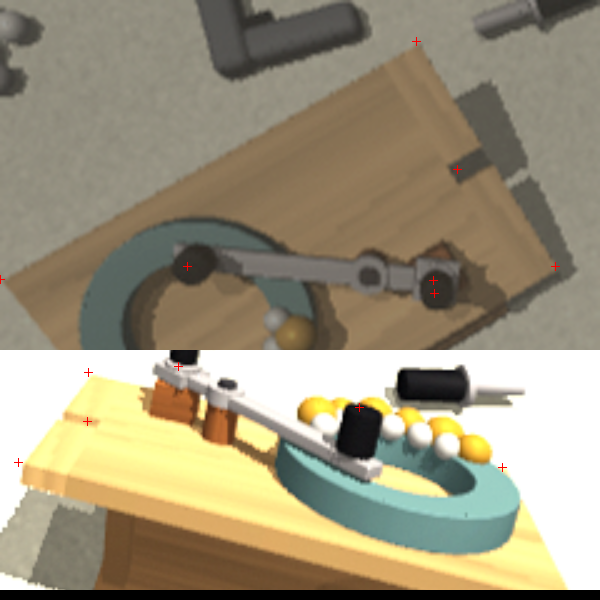

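The crop shows the chosen pin upright in the block through the arm's tail eye, at (436,287) in the upper half. The notch marker sits at the slot's closed end, and the deck corners are within 1–2 px. The top-only fit is cleanest, so I'll use it and refine with the wrist camera above the pin.

```bash
cat >> h.py <<'E'
def Rt(a=0,base=None):  # tool y = deck x turned by a about deck z, tool z = -deck z
    B=deckR(G["deck"][2])@R.from_euler("z",a).as_matrix(); return np.c_[B[:,1],B[:,0],-B[:,2]]
def plan(p,T,wp=()):
    o=ctrl.get_obs(); C=R.from_rotvec(o["orientation"]).as_matrix()
    rv=R.from_matrix(C.T@T).as_rotvec()/np.radians(6); q=o["ee_pos"]
    print("t",round(o["t"],2),"q",np.round(o["qpos"],2),"F",np.round(o["ft_force"],1),"w",round(o["width"],1),"g",round(o["grasp_force"],1))
    print("turn units",np.round(rv,2)); 
    for w in list(wp)+[p]: print("shift units",np.round(T.T@(np.asarray(w).ravel()-q)/40,3)); q=np.asarray(w).ravel()
def where():
    o=ctrl.get_obs(); B=deckR(G["deck"][2]); return (o["ee_pos"]-[G["deck"][0],G["deck"][1],105])@B
E
python3 - <<'E'
from h import *
G["deck"]=[568.9,191.9,.5432]; json.dump(G,open("g.json","w"))
plan(deck([-64,-108,200]),Rt())
E
```

```text
t 1.8 q [-1.18  0.42  1.63 -0.    1.09 -0.02] F [-0.  -0.6  0.2] w 88.2 g 0.0
turn units [ -3.09   3.55 -16.03]
shift units [ 9.53  12.392  4.769]
```

```bash
python3 -m jog '[[0,0,0,-0.155,0.178,-0.802,1],[0,0,0,-0.155,0.178,-0.802,1],[0,0,0,-0.155,0.178,-0.802,1],[0,0,0,-0.155,0.178,-0.802,1],[0,0,0,-0.155,0.178,-0.802,1],[0,0,0,-0.155,0.178,-0.802,1],[0,0,0,-0.155,0.178,-0.802,1],[0,0,0,-0.155,0.178,-0.802,1],[0,0,0,-0.155,0.178,-0.802,1],[0,0,0,-0.155,0.178,-0.802,1],[0,0,0,-0.155,0.178,-0.802,1],[0,0,0,-0.155,0.178,-0.802,1],[0,0,0,-0.155,0.178,-0.802,1],[0,0,0,-0.155,0.178,-0.802,1],[0,0,0,-0.155,0.178,-0.802,1],[0,0,0,-0.155,0.178,-0.802,1],[0,0,0,-0.155,0.178,-0.802,1],[0,0,0,-0.155,0.178,-0.802,1],[0,0,0,-0.155,0.178,-0.802,1],[0,0,0,-0.155,0.178,-0.802,1]]'
python3 -c "
from h import *
plan(deck([-64,-108,200]),Rt())"
```

```text
t: 3.8
ee_pos: [246.1, -574.5, 222.7]
orientation: [1.407, 2.506, 0.557]
ft_force: [-0.5, 0.3, -0.9]
width: 87.6
grasp_force: 0.0
t 3.8 q [-1.38  0.5   1.58  0.43  1.26 -2.11] F [-0.5  0.3 -0.9] w 87.6 g 0.0
turn units [ 0.01 -0.01  0.04]
shift units [ 9.531 12.394  4.771]
```

```bash
python3 -m jog '[[0.477,0.62,0.239,0,0,0,1],[0.477,0.62,0.239,0,0,0,1],[0.477,0.62,0.239,0,0,0,1],[0.477,0.62,0.239,0,0,0,1],[0.477,0.62,0.239,0,0,0,1],[0.477,0.62,0.239,0,0,0,1],[0.477,0.62,0.239,0,0,0,1],[0.477,0.62,0.239,0,0,0,1],[0.477,0.62,0.239,0,0,0,1],[0.477,0.62,0.239,0,0,0,1],[0.477,0.62,0.239,0,0,0,1],[0.477,0.62,0.239,0,0,0,1],[0.477,0.62,0.239,0,0,0,1],[0.477,0.62,0.239,0,0,0,1],[0.477,0.62,0.239,0,0,0,1],[0.477,0.62,0.239,0,0,0,1],[0.477,0.62,0.239,0,0,0,1],[0.477,0.62,0.239,0,0,0,1],[0.477,0.62,0.239,0,0,0,1],[0.477,0.62,0.239,0,0,0,1]]'
cat >> h.py <<'E'
def wristproj(P,o):
    m=optics.camera_model("wrist"); H=np.array(m["hand_eye"]); C=R.from_rotvec(o["orientation"]).as_matrix()
    t=(np.atleast_2d(P)-o["ee_pos"])@C; c=(t-H[:3,3])@H[:3,:3]; f=200/np.tan(np.radians(m["fov_y"])/2)
    return np.c_[m["cx"]+f*c[:,0]/-c[:,2], m["cy"]-f*c[:,1]/-c[:,2]]
def look(name,P):
    o=ctrl.get_obs(); im=optics.get_image("wrist")[:,:,::-1].copy()
    cv2.imwrite(f"pics/{name}_raw.png",im); u=wristproj(deck(P),o)
    for a in u: cv2.drawMarker(im,tuple(int(round(v)) for v in a),(0,0,255),0,9)
    cv2.imwrite(f"pics/{name}.png",im); print(np.round(u).tolist()); return o
E
python3 -c "
from h import *
plan(deck([-64,-108,200]),Rt()); print(where())
look('w1',[[-64,-108,96],[-64,-108,46],[-120,-200,0],[110,-200,0],[0,-172,0],[-10,-200,0],[10,-200,0],[-30,-65,46],[50,37.4,82]])
print([(d['conf'],d['extent']) for d in optics.masks_of('pin','wrist')])"
```

```text
t: 5.8
ee_pos: [502.9, 27.9, 259.7]
orientation: [1.411, 2.504, 0.556]
ft_force: [-0.6, 0.2, -0.1]
width: 87.9
grasp_force: 0.0
t 5.8 q [-0.13  0.06  2.1   0.44  0.68 -0.98] F [-0.6  0.2 -0.1] w 87.9 g 0.0
turn units [0.01 0.   0.01]
shift units [-0.042 -0.034 -0.002]
[ -62.65135916 -106.30595448  199.91487562]
[[323.0, 204.0], [323.0, 191.0], [275.0, 259.0], [472.0, 259.0], [379.0, 236.0], [369.0, 259.0], [386.0, 259.0], [359.0, 146.0], [475.0, 13.0]]
[(0.69, [410.9, 291.8, 22.1, 18.9]), (0.62, [322.1, 193.2, 36.1, 48.5]), (0.38, [207.0, 364.9, 58.0, 52.2])]
```

View pics/w1.png

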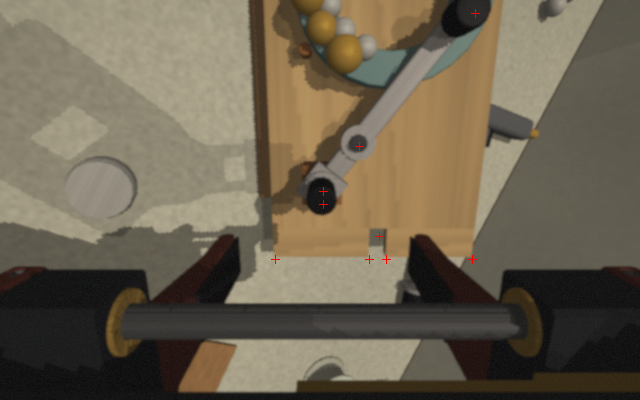

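The picture shows the predicted markers on the real features. Pin grip top is at (322,202), notch slot at (378,237), pivot (359,146) and knob (470,15), with a deck-edge discrepancy of about 3 px (3 mm). That is good enough to descend and grip.

```bash
python3 -m jog '[[-0.042,-0.034,0,0,0,0,1],[0,0,0.6,0,0,0,1],[0,0,0.6,0,0,0,1],[0,0,0.6,0,0,0,1],[0,0,0.5,0,0,0,1],[0,0,0.4,0,0,0,1],[0,0,0.3,0,0,0,1],[0,0,0.3,0,0,0,1],[0,0,0.25,0,0,0,1],[0,0,0,0,0,0,1],[0,0,0,0,0,0,1]]'
python3 -c "
from h import *
plan(deck([-64,-108,58]),Rt()); print(where())"
python3 -m jog '[[0,0,0,0,0,0,0.2],[0,0,0,0,0,0,0.2],[0,0,0,0,0,0,0.2],[0,0,0,0,0,0,0.2],[0,0,0,0,0,0,0.2],[0,0,0,0,0,0,0.2],[0,0,0,0,0,0,0.2],[0,0,0,0,0,0,0.2]]'
```

```text
t: 7.0
ee_pos: [553.7, 55.4, 130.1]
orientation: [1.412, 2.504, 0.556]
ft_force: [-0.6, -0.3, 0.8]
width: 87.9
grasp_force: 0.0
t 7.0 q [-0.05  0.36  2.11  0.69  0.38 -1.21] F [-0.6 -0.3  0.8] w 87.9 g 0.0
turn units [ 0.01 -0.    0.01]
shift units [0.024 0.028 0.001]
[ -65.1155804  -108.9662899    58.02440388]
t: 7.8
ee_pos: [553.7, 55.5, 130.0]
orientation: [1.412, 2.504, 0.556]
ft_force: [-0.5, 0.5, 0.4]
width: 27.3
grasp_force: 0.0
```

```bash
python3 -m jog '[[0,0,0,0,0,0,0],[0,0,0,0,0,0,0],[0,0,0,0,0,0,0],[0,0,0,0,0,0,0]]'; python3 -c "
from h import *
plan(deck([-64,-108,58]),Rt()); print(where())"
```

```text
t: 8.2
ee_pos: [553.7, 55.5, 130.0]
orientation: [1.412, 2.504, 0.556]
ft_force: [-0.6, 0.9, -1.0]
width: 25.5
grasp_force: 30.0
t 8.2 q [-0.05  0.36  2.11  0.69  0.38 -1.21] F [-0.6  0.9 -1. ] w 25.5 g 30.0
turn units [ 0.01 -0.    0.01]
shift units [ 0.023  0.027 -0.001]
[ -65.09779941 -108.91440108   57.97006885]
```

```bash
python3 -m jog '[[0,0,-0.1,0,0,0,0],[0,0,-0.15,0,0,0,0],[0,0,-0.2,0,0,0,0],[0,0,-0.2,0,0,0,0],[0,0,-0.2,0,0,0,0],[0,0,-0.2,0,0,0,0],[0,0,-0.2,0,0,0,0],[0,0,-0.2,0,0,0,0],[0,0,-0.2,0,0,0,0],[0,0,-0.1,0,0,0,0],[0,0,0,0,0,0,0]]'; python3 -c "
from h import *
plan(deck([0,-235,128]),Rt()); print(where())"
```

```text
t: 9.3
ee_pos: [528.5, 40.0, 194.2]
orientation: [1.412, 2.503, 0.556]
ft_force: [-0.2, 0.0, -2.0]
width: 25.5
grasp_force: 30.0
t 9.3 q [-0.1   0.21  2.12  0.53  0.52 -1.07] F [-0.2  0.  -2. ] w 25.5 g 30.0
turn units [0.01 0.01 0.01]
shift units [-3.146  1.62   0.015]
[ -64.81010041 -109.17516665  128.58825839]
```

```bash
python3 -m jog '[[-0.2,0.1,0,0,0,0,0],[-0.42,0.22,0,0,0,0,0],[-0.42,0.22,0,0,0,0,0],[-0.42,0.22,0,0,0,0,0],[-0.42,0.22,0,0,0,0,0],[-0.42,0.22,0,0,0,0,0],[-0.42,0.11,0,0,0,0,0],[-0.3,0.07,0,0,0,0,0],[-0.126,0.04,0,0,0,0,0],[0,0,0,0,0,0,0],[0,0,0,0,0,0,0]]'; python3 -c "
from h import *
plan(deck([0,-235,128]),Rt()); print(where())
w=where(); look('w2',[w-[0,0,12],w-[0,0,54],[0,-172,0],[-10,-200,0],[10,-200,0],[-10,-165,0],[10,-165,0],[-120,-200,0],[110,-200,0]])"
```

```text
t: 10.4
ee_pos: [636.9, -40.6, 217.1]
orientation: [1.413, 2.505, 0.556]
ft_force: [0.3, 0.0, -1.7]
width: 25.8
grasp_force: 30.0
t 10.4 q [-0.23  0.34  1.85  0.48  0.68 -1.11] F [ 0.3  0.  -1.7] w 25.8 g 30.0
turn units [-0.   -0.01  0.  ]
shift units [-0.021  0.22  -0.006]
[  -8.7975194  -234.15221616  127.74095794]
[[325.0, 245.0], [325.0, 222.0], [335.0, 124.0], [323.0, 157.0], [347.0, 157.0], [323.0, 116.0], [347.0, 116.0], [196.0, 157.0], [462.0, 157.0]]
```

View pics/w2.png

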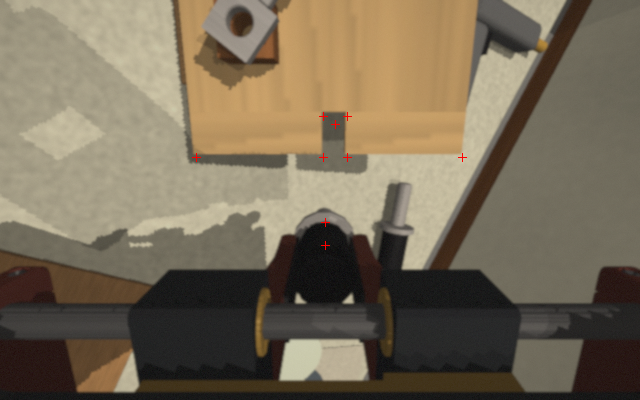

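The wrist view shows the pin held at (325,250) and the empty tail eye at (240,20). The notch slot is at columns 322–345, rows 111–153. The notch and the held pin's flange are both about 4 px above prediction, which points to a common camera bias, so the relative geometry holds. Notch centre is at about deck x = −1 mm. Lowering beside the notch.

```bash
python3 -m jog '[[0,0.195,0,0,0,0,0],[0,0,0.3,0,0,0,0],[0,0,0.5,0,0,0,0],[0,0,0.5,0,0,0,0],[0,0,0.5,0,0,0,0],[0,0,0.4,0,0,0,0],[0,0,0.3,0,0,0,0],[0,0,0.2,0,0,0,0],[0,0,0.12,0,0,0,0],[0,0,0,0,0,0,0],[0,0,0,0,0,0,0]]'; python3 -c "
from h import *
plan(deck([-1,-172,15]),Rt()); print(where())
w=where(); look('w3',[w-[0,0,12],[0,-172,0],[-10,-200,0],[10,-200,0]])"
```

```text
t: 11.55
ee_pos: [684.6, -12.7, 119.1]
orientation: [1.412, 2.504, 0.556]
ft_force: [0.2, -0.0, -1.0]
width: 25.7
grasp_force: 30.0
t 11.55 q [-0.16  0.54  1.82  0.58  0.52 -1.18] F [ 0.2 -0.  -1. ] w 25.7 g 30.0
turn units [0.01 0.   0.01]
shift units [ 1.574 -0.023  0.015]
[-6.57951466e-02 -2.34941727e+02  1.56115871e+01]
[[325.0, 245.0], [326.0, 129.0], [307.0, 182.0], [344.0, 182.0]]
```

View pics/w3.png

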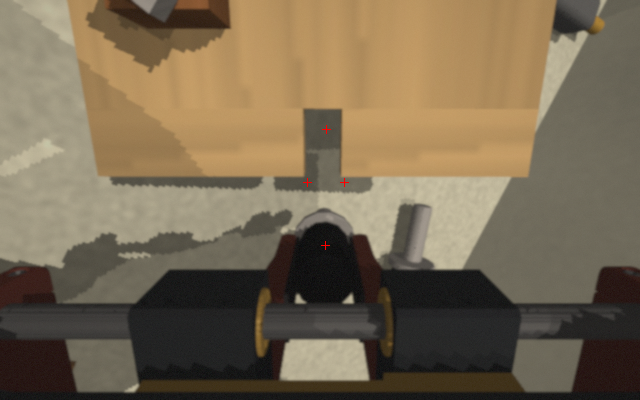

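Slot mouth is at columns 304–341 (centre 322.7), and the pin's column is 325. Shifting about −1.4 mm in deck x, then sliding in and slowing near home.

```bash
python3 -m jog '[[0,-0.035,0,0,0,0,0],[0.15,0,0,0,0,0,0],[0.2,0,0,0,0,0,0],[0.2,0,0,0,0,0,0],[0.2,0,0,0,0,0,0],[0.2,0,0,0,0,0,0],[0.2,0,0,0,0,0,0],[0.15,0,0,0,0,0,0],[0.1,0,0,0,0,0,0],[0,0,0,0,0,0,0]]'; python3 -c "
from h import *
plan(deck([-1.5,-172,15]),Rt()); print(where(), Rt().T@ctrl.get_obs()['ft_force'])"
```

```text
t: 12.6
ee_pos: [654.1, 35.3, 118.0]
orientation: [1.411, 2.505, 0.556]
ft_force: [-0.4, 0.2, -1.6]
width: 25.4
grasp_force: 30.0
t 12.6 q [-0.08  0.5   1.89  0.6   0.46 -1.13] F [-0.4  0.2 -1.6] w 25.4 g 30.0
turn units [ 0.01 -0.    0.01]
shift units [0.152 0.007 0.005]
[  -1.79404396 -178.0943857    15.20981535] [ 0.38090003 -0.9101107   1.39115243]
```

```bash
python3 -m jog '[[0.04,0,0,0,0,0,0],[0.04,0,0,0,0,0,0],[0.04,0,0,0,0,0,0],[0,0,0,0,0,0,0]]'; python3 -c "
from h import *
plan(deck([-1.5,-172,15]),Rt()); print(where(), Rt().T@ctrl.get_obs()['ft_force'])"
python3 -m jog '[[0.03,0,0,0,0,0,0],[0.03,0,0,0,0,0,0],[0,0,0,0,0,0,0]]'; python3 -c "
from h import *
plan(deck([-1.5,-172,15]),Rt()); print(where(), Rt().T@ctrl.get_obs()['ft_force'])"
```

```text
t: 13.0
ee_pos: [651.8, 38.8, 118.0]
orientation: [1.412, 2.504, 0.556]
ft_force: [-0.5, 0.3, -2.3]
width: 25.6
grasp_force: 30.0
t 13.0 q [-0.08  0.5   1.9   0.6   0.45 -1.12] F [-0.5  0.3 -2.3] w 25.6 g 30.0
turn units [ 0.01 -0.    0.01]
shift units [0.047 0.01  0.005]
[  -1.89872022 -173.8687727    15.20301182] [ 0.53929307 -1.23113685  1.93988533]
t: 13.3
ee_pos: [651.1, 40.2, 118.1]
orientation: [1.412, 2.503, 0.555]
ft_force: [1.5, -4.3, -2.5]
width: 25.6
grasp_force: 30.0
t 13.3 q [-0.07  0.5   1.9   0.6   0.45 -1.12] F [ 1.5 -4.3 -2.5] w 25.6 g 30.0
turn units [0.01 0.02 0.01]
shift units [0.008 0.005 0.007]
[  -1.70014394 -172.33387066   15.28015151] [-4.47906619 -1.91055241  1.84617594]
```

Contact is at y = −172.3, as predicted for home. Lowering the flange on to the deck.

```bash
python3 -m jog '[[-0.01,0,0.03,0,0,0,0],[0,0,0.03,0,0,0,0],[0,0,0.01,0,0,0,0],[0,0,0,0,0,0,0]]'; python3 -c "
from h import *
plan(deck([-1.5,-172,12]),Rt()); print(where(), Rt().T@ctrl.get_obs()['ft_force'])"
python3 -m jog '[[0,0,0.015,0,0,0,0],[0,0,0.015,0,0,0,0],[0,0,0,0,0,0,0]]'; python3 -c "
from h import *
plan(deck([-1.5,-172,12]),Rt()); print(where(), Rt().T@ctrl.get_obs()['ft_force'])"
```

```text
t: 13.7
ee_pos: [652.5, 41.0, 115.8]
orientation: [1.412, 2.503, 0.556]
ft_force: [1.9, -3.4, -0.3]
width: 25.6
grasp_force: 30.0
t 13.7 q [-0.07  0.5   1.9   0.6   0.45 -1.12] F [ 1.9 -3.4 -0.3] w 25.6 g 30.0
turn units [0.01 0.01 0.01]
shift units [ 0.01  -0.005  0.012]
[  -1.31829391 -172.40917896   12.49794809] [-3.89276432 -0.29412567  0.21395079]
t: 14.0
ee_pos: [652.7, 41.0, 115.3]
orientation: [1.411, 2.503, 0.556]
ft_force: [-2.2, -6.6, 6.3]
width: 25.8
grasp_force: 30.0
t 14.0 q [-0.07  0.5   1.9   0.6   0.44 -1.13] F [-2.2 -6.6  6.3] w 25.8 g 30.0
turn units [0.02 0.01 0.01]
shift units [ 0.012 -0.004  0.   ]
[  -1.32238269 -172.47028962   12.00793306] [-4.48045753 -2.13916251 -7.98550919]
```

```bash
python3 -m jog '[[-0.01,0,-0.01,0,0,0,0],[0,0,0,0,0,0,0.4],[0,0,0,0,0,0,0.6],[0,0,0,0,0,0,0.7],[0,0,0,0,0,0,0.7],[0,0,0,0,0,0,0.7],[0,0,-0.2,0,0,0,0.8],[0,0,-0.4,0,0,0,1],[0,0,-0.7,0,0,0,1],[0,0,-0.7,0,0,0,1],[0,0,-0.7,0,0,0,1],[0,0,-0.4,0,0,0,1],[0,0,0,0,0,0,1],[0,0,0,0,0,0,1]]'; python3 -c "
from h import *
w=where();print(w)
look('w4',[[0,-172,50],[0,-172,0],[-10,-200,0],[10,-200,0]])
plan(deck([49,36.8,136]),Rt(np.radians(52-90)))"
```

```text
t: 15.4
ee_pos: [607.4, 13.8, 227.0]
orientation: [1.412, 2.504, 0.556]
ft_force: [0.3, -0.8, 0.1]
width: 88.0
grasp_force: 0.0
[  -1.95504482 -172.34561327  135.54248828]
[[327.0, 208.0], [327.0, 193.0], [316.0, 222.0], [337.0, 222.0]]
t 15.45 q [-0.13  0.27  1.93  0.46  0.64 -1.  ] F [ 0.5  0.2 -0.1] w 88.0 g 0.0
turn units [-0.   -0.01  6.34]
shift units [ 4.905 -2.202 -0.028]
```

View pics/w4.png

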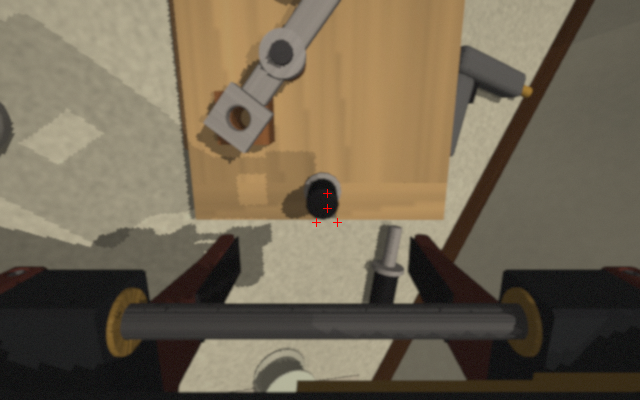

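The pin stands square at (322,200) with its flange against the deck in the notch. Now I go above the knob with the closing axis along its swing direction.

```bash
python3 -m jog '[[0,0,0,0,0,0.793,1],[0,0,0,0,0,0.793,1],[0,0,0,0,0,0.793,1],[0,0,0,0,0,0.793,1],[0,0,0,0,0,0.793,1],[0,0,0,0,0,0.793,1],[0,0,0,0,0,0.793,1],[0,0,0,0,0,0.793,1],[0.6,-0.27,0,0,0,0,1],[0.6,-0.27,0,0,0,0,1],[0.6,-0.27,0,0,0,0,1],[0.6,-0.27,0,0,0,0,1],[0.6,-0.27,0,0,0,0,1],[0.6,-0.27,0,0,0,0,1],[0.6,-0.27,0,0,0,0,1],[0.5,-0.22,0,0,0,0,1],[0.205,-0.09,0,0,0,0,1],[0,0,0,0,0,0,1],[0,0,0,0,0,0,1]]'; python3 -c "
from h import *
w=where();print(w)
look('w5',[[50,37.4,82],[50,37.4,46],[-30,-65,46]])
print([(d['conf'],d['extent']) for d in optics.masks_of('knob','wrist')])
plan(deck([49,36.8,51]),Rt(np.radians(52-90)))"
```

```text
t: 17.35
ee_pos: [539.1, 216.8, 247.7]
orientation: [2.24, 1.987, 0.651]
ft_force: [-0.1, -0.8, 0.1]
width: 87.7
grasp_force: 0.0
[ 48.91106011  36.71524113 134.66735018]
[[326.0, 220.0], [325.0, 206.0], [325.0, 348.0]]
[(0.75, [318.2, 279.6, 38.2, 200.4])]
t 17.45 q [0.31 0.17 2.   0.19 0.55 0.29] F [0.5 0.5 0.3] w 88.0 g 0.0
turn units [-0.    0.   -0.01]
shift units [ 0.014 -0.013  2.102]
```

View pics/w5.png

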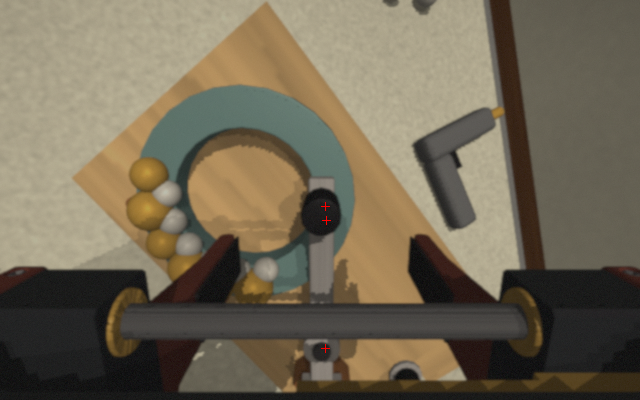

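Knob at (321,215) and pivot at (321,350) against predicted columns 325–326: a consistent deck offset of about (−1.2, +2) mm. I'll apply it and descend on the knob.

```bash
python3 -c "
from h import *
d=deckR(G['deck'][2])@[-1.2,2,0]; G['deck'][0]+=d[0]; G['deck'][1]+=d[1]; json.dump(G,open('g.json','w')); print(G)
plan(deck([50,37.4,52]),Rt(np.radians(52-90)))"
python3 -m jog '[[0.03,-0.06,0,0,0,0,1],[0,0,0.3,0,0,0,1],[0,0,0.4,0,0,0,1],[0,0,0.4,0,0,0,1],[0,0,0.4,0,0,0,1],[0,0,0.3,0,0,0,1],[0,0,0.2,0,0,0,1],[0,0,0.08,0,0,0,1],[0,0,0,0,0,0,1],[0,0,0,0,0,0,0.4],[0,0,0,0,0,0,0.25],[0,0,0,0,0,0,0.25],[0,0,0,0,0,0,0.2],[0,0,0,0,0,0,0.2],[0,0,0,0,0,0,0.2],[0,0,0,0,0,0,0.2],[0,0,0,0,0,0,0.1],[0,0,0,0,0,0,0.1],[0,0,0,0,0,0,0.1]]'; python3 -c "
from h import *
plan(deck([50,37.4,52]),Rt(np.radians(52-90)));print(where(), Rt(np.radians(-38)).T@ctrl.get_obs()['ft_force'])"
```

```text
{'sheet': [493.51644379271556, -315.6365781569842, 0.056849214335043204], 'deck': [np.float64(566.9352203672423), np.float64(193.04997742311528), 0.5432]}
t 17.45 q [0.31 0.17 2.   0.19 0.55 0.29] F [0.5 0.5 0.3] w 88.0 g 0.0
turn units [-0.    0.   -0.01]
shift units [ 0.065 -0.053  2.065]
t: 19.35
ee_pos: [567.5, 236.5, 173.1]
orientation: [2.24, 1.985, 0.654]
ft_force: [0.4, 0.8, -0.0]
width: 27.3
grasp_force: 30.0
t 19.35 q [0.33 0.34 1.99 0.24 0.39 0.25] F [ 0.4  0.8 -0. ] w 27.3 g 30.0
turn units [ 0. -0. -0.]
shift units [ 0.018  0.001 -0.   ]
[49.52519853 36.88002047 51.99597713] [0.75873242 0.19622791 0.33528728]
```

```bash
python3 -m jog '[[-0.0045,0.17,0,0,0,0.5,0.1],[-0.0045,0.17,0,0,0,0.5,0.1],[-0.0045,0.17,0,0,0,0.5,0.1],[-0.0045,0.17,0,0,0,0.5,0.1],[-0.0045,0.17,0,0,0,0.5,0.1],[-0.0045,0.17,0,0,0,0.5,0.1],[-0.0045,0.17,0,0,0,0.5,0.1],[-0.0045,0.17,0,0,0,0.5,0.1]]'; cat >> h.py <<'E'
def arc(deg):
    a=np.radians(52-deg); p=deck([-30+129.5*np.cos(a),-65+129.5*np.sin(a),52]); T=Rt(a-np.pi/2); plan(p,T); w=where(); print(w,"ang",np.degrees(np.arctan2(w[1]+65,w[0]+30)),"r",np.hypot(w[1]+65,w[0]+30),"Ftool",T.T@ctrl.get_obs()["ft_force"])
E
python3 -c "
from h import *
arc(24)"
```

```text
t: 20.15
ee_pos: [615.6, 217.0, 187.6]
orientation: [-2.659, -1.503, -0.676]
ft_force: [-2.0, -1.8, 0.5]
width: 27.7
grasp_force: 30.0
t 20.15 q [0.27 0.37 1.9  0.26 0.47 0.6 ] F [-2.  -1.8  0.5] w 27.7 g 30.0
turn units [-0.    0.   -0.03]
shift units [ 0.017 -0.004  0.   ]
[83.83354558 -4.66983981 52.01101368] ang 27.92295353895957 r 128.83246612074208 Ftool [-2.19481688 -0.60321846 -1.53783959]
```

Forces are small. Continuing the arc to about 95°.

```bash
python3 -m jog '[[0,0.17,0,0,0,0.5,0.1],[-0.0045,0.17,0,0,0,0.5,0.1],[-0.0045,0.17,0,0,0,0.5,0.1],[-0.0045,0.17,0,0,0,0.5,0.1],[-0.0045,0.17,0,0,0,0.5,0.1],[-0.0045,0.17,0,0,0,0.5,0.1],[-0.0045,0.17,0,0,0,0.5,0.1],[-0.0045,0.17,0,0,0,0.5,0.1],[-0.0045,0.17,0,0,0,0.5,0.1],[-0.0045,0.17,0,0,0,0.5,0.1],[-0.0045,0.17,0,0,0,0.5,0.1],[-0.0045,0.17,0,0,0,0.5,0.1],[-0.0045,0.17,0,0,0,0.5,0.1],[-0.0045,0.17,0,0,0,0.5,0.1],[-0.0045,0.17,0,0,0,0.5,0.1],[-0.0045,0.17,0,0,0,0.5,0.1],[-0.0045,0.17,0,0,0,0.5,0.1],[-0.0045,0.17,0,0,0,0.5,0.1]]';python3 -c "
from h import *
arc(96.8)"
```

```text
t: 21.95
ee_pos: [676.4, 117.3, 187.8]
orientation: [-2.877, -0.125, -0.555]
ft_force: [-9.2, -0.7, 3.9]
width: 27.3
grasp_force: 30.0
t 21.95 q [0.07 0.42 1.81 0.38 0.56 1.26] F [-9.2 -0.7  3.9] w 27.3 g 30.0
turn units [-0.01  0.04  3.1 ]
shift units [ 0.214  1.014 -0.   ]
[  84.40462542 -121.44731243   51.98192589] ang -26.261759818862796 r 127.57240061399294 Ftool [-7.02872061  1.14909836 -6.96828056]
```

```bash
python3 -m jog '[[0.02,0.17,0,0,0,0.5,0.1],[0.005,0.17,0,0,0,0.5,0.1],[0.0,0.17,0,0,0,0.5,0.1],[0.0,0.17,0,0,0,0.5,0.1],[0.0,0.17,0,0,0,0.5,0.1],[0,0,0,0,0,0,0.1]]';python3 -c "
from h import *
arc(96.8)"
```

```text
t: 22.55
ee_pos: [676.1, 84.4, 179.7]
orientation: [-2.831, 0.247, -0.497]
ft_force: [-15.7, 0.8, 7.8]
width: 27.6
grasp_force: 30.0
t 22.55 q [0.01 0.43 1.81 0.42 0.56 1.43] F [-15.7   0.8   7.8] w 27.6 g 30.0
turn units [-0.    0.08  0.61]
shift units [ 0.059  0.182 -0.003]
[  65.35733061 -149.411176     51.89590892] ang -41.51554607351877 r 127.35096048320021 Ftool [-12.20809328  -0.28882859 -12.58967651]
```

```bash
python3 -m jog '[[-0.03,0,0,0,0,0,0.1],[-0.03,0,-0.02,0,0,0,0.1],[0,0,0,0,0,0,0.1]]';python3 -c "
from h import *
arc(96.8)"
```

```text
t: 22.85
ee_pos: [676.0, 84.9, 180.0]
orientation: [-2.831, 0.245, -0.504]
ft_force: [-4.4, 0.1, -3.1]
width: 27.6
grasp_force: 30.0
t 22.85 q [0.01 0.43 1.82 0.42 0.56 1.43] F [-4.4  0.1 -3.1] w 27.6 g 30.0
turn units [-0.    0.03  0.63]
shift units [0.061 0.197 0.002]
[  65.7012504  -148.94908076   52.09962505] ang -41.257219956867814 r 127.30348576831956 Ftool [-5.03187103  1.65753934  1.2655548 ]
```

```bash
python3 -m jog '[[-0.02,0.09,0,0,0,0.27,0.1],[-0.008,0.09,0,0,0,0.27,0.1],[0,0.02,0,0,0,0.05,0.1],[0,0,0,0,0,0,0.1]]';python3 -c "
from h import *
arc(96.8)"
```

```text
t: 23.25
ee_pos: [674.9, 78.2, 178.0]
orientation: [-2.811, 0.332, -0.493]
ft_force: [-1.4, 7.5, -7.2]
width: 27.3
grasp_force: 30.0
t 23.25 q [-0.    0.43  1.82  0.43  0.56  1.47] F [-1.4  7.5 -7.2] w 27.3 g 30.0
turn units [-0.01  0.02  0.03]
shift units [0.056 0.019 0.004]
[  60.8345109  -154.11689025   52.16388597] ang -44.45313331945703 r 127.25065225187981 Ftool [-5.47408458 -4.66458065  7.63647303]
```

```bash
python3 -m jog '[[-0.02,0.02,0.01,0,0,0,0.1],[0,0.02,0.01,0,0,0,0.1],[0,0,0,0,0,0,0.1]]';python3 -c "
from h import *
arc(96.8)"
python3 -m jog '[[0,-0.02,0,0,0,0,0.3],[0,0,0,0,0,0,0.5],[0,0,0,0,0,0,0.6],[0,0,0,0,0,0,0.6],[0,0,-0.2,0,0,0,0.6],[0,0,-0.5,0,0,0,0.6],[0,0,-0.8,0,0,0,0.8],[0,0,-0.8,0,0,0,1],[0,0,-0.3,0,0,0,1],[0,0,0,0,0,0,1]]'
python3 -c "
from h import *
print(where())
plan(deck([74,75,154]),Rt())"
```

```text
t: 23.55
ee_pos: [675.0, 78.2, 177.9]
orientation: [-2.81, 0.331, -0.495]
ft_force: [-1.7, 13.4, -0.6]
width: 27.8
grasp_force: 30.0
t 23.55 q [-0.    0.43  1.82  0.44  0.55  1.47] F [-1.7 13.4 -0.6] w 27.8 g 30.0
turn units [-0.03  0.01  0.03]
shift units [0.056 0.017 0.003]
[  60.80059188 -154.19082856   52.10145614] ang -44.48758565909673 r 127.27824395556328 Ftool [ -5.4081612  -12.0448089    2.87638914]
t: 24.55
ee_pos: [638.1, 53.6, 274.2]
orientation: [-2.811, 0.332, -0.503]
ft_force: [0.8, -0.7, -0.8]
width: 81.0
grasp_force: 0.0
[  61.42071739 -156.18252174  158.07432325]
t 24.55 q [-0.05  0.25  1.83  0.37  0.72  1.52] F [ 0.8 -0.7 -0.8] w 81.0 g 0.0
turn units [  0.05  -0.04 -22.43]
shift units [5.78  0.314 0.102]
```

The arm is hard against the open stop (12 N) and released. Next I turn to the radial grip on the bare up-slope rim.

```bash
python3 -m jog '[[0,0,0,0,0,-1,1],[0,0,0,0,0,-1,1],[0,0,0,0,0,-1,1],[0,0,0,0,0,-1,1],[0,0,0,0,0,-1,1],[0,0,0,0,0,-1,1],[0,0,0,0,0,-1,1],[0,0,0,0,0,-1,1],[0,0,0,0,0,-1,1],[0,0,0,0,0,-1,1],[0,0,0,0,0,-1,1],[0,0,0,0,0,-1,1],[0,0,0,0,0,-1,1],[0,0,0,0,0,-1,1],[0,0,0,0,0,-1,1],[0,0,0,0,0,-1,1],[0,0,0,0,0,-1,1],[0,0,0,0,0,-1,1],[0,0,0,0,0,-1,1],[0,0,0,0,0,-1,1]]'
python3 -m jog '[[0,0,0,0,0,-0.8,1],[0,0,0,0,0,-0.8,1],[0,0,0,0,0,-0.83,1],[0.3,0,0,0,0,0,1],[0.6,0.04,0,0,0,0,1],[0.8,0.04,0,0,0,0,1],[0.8,0.04,0,0,0,0,1],[0.8,0.04,0,0,0,0,1],[0.8,0.04,0,0,0,0,1],[0.8,0.04,0,0,0,0,1],[0.5,0.04,0,0,0,0,1],[0.38,0.034,0,0,0,0,1],[0,0,0,0,0,0,1],[0,0,0,0,0,0,1]]'
python3 -c "
from h import *
print(where())
plan(deck([74,75,40]),Rt())
a=np.radians(np.arange(0,360,30)); P=[[90*np.cos(t),75+90*np.sin(t),30] for t in a]+[[58*np.cos(t),75+58*np.sin(t),30] for t in a]
look('w6',P+[[62.2,-156.6,82]])"
```

```text
t: 26.55
ee_pos: [637.1, 54.4, 269.8]
orientation: [1.74, 2.343, 0.598]
ft_force: [0.5, -0.5, -0.1]
width: 87.7
grasp_force: 0.0
t: 27.95
ee_pos: [526.9, 258.4, 276.4]
orientation: [1.413, 2.505, 0.556]
ft_force: [0.4, -1.0, 0.0]
width: 87.4
grasp_force: 0.0
[ 71.97131111  76.64924212 155.53252802]
t 27.95 q [ 0.4   0.14  1.96  0.1   0.61 -0.21] F [ 0.4 -1.   0. ] w 87.4 g 0.0
turn units [-0.   -0.01  0.  ]
shift units [-0.041  0.051  2.888]
[[345.0, 198.0], [332.0, 147.0], [292.0, 107.0], [237.0, 91.0], [183.0, 107.0], [149.0, 147.0], [142.0, 198.0], [162.0, 246.0], [201.0, 278.0], [249.0, 289.0], [296.0, 278.0], [331.0, 246.0], [309.0, 198.0], [300.0, 166.0], [274.0, 141.0], [239.0, 131.0], [206.0, 141.0], [183.0, 166.0], [178.0, 198.0], [190.0, 229.0], [216.0, 251.0], [247.0, 259.0], [278.0, 251.0], [301.0, 229.0], [314.0, 457.0]]
```

View pics/w6.png

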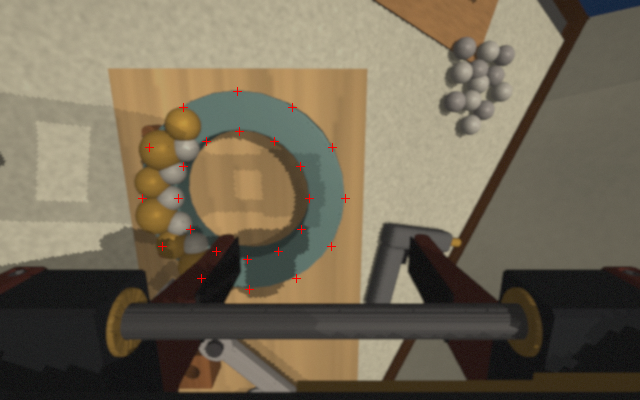

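The wreath sits where predicted, with rim markers within about 1 px (outer right edge at (344,198)). Its up-slope rim is bare, and the clamp arm is clear at the bottom (240,360). Descending to the rim.

```bash
python3 -m jog '[[-0.04,0.03,0.3,0,0,0,1],[0,0,0.6,0,0,0,1],[0,0,0.6,0,0,0,1],[0,0,0.6,0,0,0,1],[0,0,0.5,0,0,0,1],[0,0,0.4,0,0,0,1],[0,0,0.3,0,0,0,1],[0,0,0.2,0,0,0,1],[0,0,0.15,0,0,0,1],[0,0,0.07,0,0,0,1],[0,0,0,0,0,0,1],[0,0,0,0,0,0,1]]'
python3 -c "
from h import *
print(where()); plan(deck([73,75,5]),Rt())"
```

```text
t: 29.2
ee_pos: [583.3, 289.8, 143.3]
orientation: [1.412, 2.503, 0.557]
ft_force: [-0.2, -0.3, -0.1]
width: 87.7
grasp_force: 0.0
[74.25043444 74.35142239  7.66862614]
t 29.2 q [ 0.42  0.43  1.93  0.16  0.35 -0.26] F [-0.2 -0.3 -0.1] w 87.7 g 0.0
turn units [0.01 0.   0.  ]
shift units [ 0.016 -0.031  0.067]
```

```bash
python3 -m jog '[[0,-0.03,0.035,0,0,0,1],[0,0,0.035,0,0,0,1],[0,0,0,0,0,0,0.6],[0,0,0,0,0,0,0.45],[0,0,0,0,0,0,0.4],[0,0,0,0,0,0,0.36],[0,0,0,0,0,0,0.3],[0,0,0,0,0,0,0.25],[0,0,0,0,0,0,0.2],[0,0,0,0,0,0,0.2],[0,0,0,0,0,0,0.2]]'
python3 -c "
from h import *
print(where()); plan(deck([73,75,105]),Rt())"
```

```text
t: 30.3
ee_pos: [583.3, 289.8, 139.7]
orientation: [1.413, 2.504, 0.556]
ft_force: [-0.2, -0.4, -0.6]
width: 30.4
grasp_force: 30.0
[72.65652231 74.35618721  4.44089659]
t 30.3 q [ 0.42  0.44  1.93  0.16  0.34 -0.27] F [-0.2 -0.4 -0.6] w 30.4 g 30.0
turn units [ 0.01 -0.    0.  ]
shift units [ 0.016  0.009 -2.514]
```

```bash
python3 -m jog '[[0,0,-0.08,0,0,0,0.1],[0,0,-0.15,0,0,0,0.1],[0,0,-0.25,0,0,0,0.1],[0,0,-0.35,0,0,0,0.1],[0,0,-0.4,0,0,0,0.1],[0,0,-0.4,0,0,0,0.1],[0,0,-0.4,0,0,0,0.1],[0,0,-0.3,0,0,0,0.1],[0,0,-0.15,0,0,0,0.1],[0,0,0,0,0,0,0.1]]'
cat >> h.py <<'E'
def place(h=200,off=74):
    sx,sy,_=G["sheet"]; a=np.arctan2(sy,sx); y=np.array([np.cos(a),np.sin(a),0]); z=np.array([0,0,-1.]); T=np.c_[np.cross(y,z),y,z]
    p=np.array([sx,sy,0])+off*y+[0,0,h]; plan(p,T); print("ee",ctrl.get_obs()["ee_pos"],"target",p)
E
python3 -c "
from h import *
print(where()); place()"
```

```text
t: 31.3
ee_pos: [547.5, 268.1, 230.9]
orientation: [1.412, 2.503, 0.558]
ft_force: [-0.8, 0.4, -1.8]
width: 30.1
grasp_force: 30.0
[ 73.2501222   74.27556079 104.74944266]
t 31.3 q [ 0.41  0.24  1.96  0.12  0.51 -0.23] F [-0.8  0.4 -1.8] w 30.1 g 30.0
turn units [ 3.75 -2.33 10.45]
shift units [-13.02    8.576   0.772]
ee [547.47823987 268.06661865 230.89207489] target [ 555.8567948  -355.50737744  200.        ]
```

```bash
python3 -m jog '[[0,0,-0.3,0,0,0,0.1],[0,0,-0.5,0,0,0,0.1],[0,0,-0.5,0,0,0,0.1],[0,0,-0.3,0,0,0,0.1],[0,0,0,0.25,-0.155,0.697,0.1],[0,0,0,0.25,-0.155,0.697,0.1],[0,0,0,0.25,-0.155,0.697,0.1],[0,0,0,0.25,-0.155,0.697,0.1],[0,0,0,0.25,-0.155,0.697,0.1],[0,0,0,0.25,-0.155,0.697,0.1],[0,0,0,0.25,-0.155,0.697,0.1],[0,0,0,0.25,-0.155,0.697,0.1],[0,0,0,0.25,-0.155,0.697,0.1],[0,0,0,0.25,-0.155,0.697,0.1],[0,0,0,0.25,-0.155,0.697,0.1],[0,0,0,0.25,-0.155,0.697,0.1],[0,0,0,0.25,-0.155,0.697,0.1],[0,0,0,0.25,-0.155,0.697,0.1],[0,0,0,0.25,-0.155,0.697,0.1],[0,0,0,0,0,0,0.1]]'
python3 -c "
from h import *
place(200)"
```

```text
t: 33.3
ee_pos: [524.7, 254.0, 287.2]
orientation: [-2.757, -1.506, 0.004]
ft_force: [-0.2, 0.2, -2.3]
width: 30.0
grasp_force: 30.0
t 33.3 q [0.43 0.29 1.66 0.   1.19 1.  ] F [-0.2  0.2 -2.3] w 30.0 g 30.0
turn units [-0.02  0.02 -0.02]
shift units [-12.417   8.866   2.18 ]
ee [524.70839736 254.00877875 287.20901438] target [ 555.8567948  -355.50737744  200.        ]
```

```bash
python3 -m jog '[[-0.3,0.214,0,0,0,0,0.1],[-0.3,0.214,0,0,0,0,0.1],[-0.7,0.5,0,0,0,0,0.1],[-0.7,0.5,0,0,0,0,0.1],[-0.7,0.5,0,0,0,0,0.1],[-0.7,0.5,0,0,0,0,0.1],[-0.7,0.5,0,0,0,0,0.1],[-0.7,0.5,0,0,0,0,0.1],[-0.7,0.5,0,0,0,0,0.1],[-0.7,0.5,0,0,0,0,0.1],[-0.7,0.5,0,0,0,0,0.1],[-0.7,0.5,0,0,0,0,0.1],[-0.7,0.5,0,0,0,0,0.1],[-0.7,0.5,0,0,0,0,0.1],[-0.7,0.5,0,0,0,0,0.1],[-0.7,0.5,0,0,0,0,0.1],[-0.7,0.5,0,0,0,0,0.1],[-0.7,0.5,0,0,0,0,0.1],[-0.3,0.217,0,0,0,0,0.1],[-0.3,0.217,0,0,0,0,0.1]]'
python3 -m jog '[[0,0,0.3,0,0,0,0.1],[0,0,0.6,0,0,0,0.1],[0,0,0.9,0,0,0,0.1],[0,0,0.9,0,0,0,0.1],[0,0,0.9,0,0,0,0.1],[0,0,0.9,0,0,0,0.1],[0,0,0.7,0,0,0,0.1],[0,0,0.4,0,0,0,0.1],[0,0,0.2,0,0,0,0.1],[0,0,0,0,0,0,0.1]]'
python3 -c "
from h import *
place(10)
im=optics.get_image('scene')[:,:,::-1]; a=cv2.resize(im[130:330,140:440],None,fx=2,fy=2); t=optics.get_image('top')[:,:,::-1]; b=cv2.resize(t[100:200+100,80:480],(600,300))
w=np.zeros((600,600,3),np.uint8); w[:300]=a[:300]; w[300:]=b; cv2.imwrite('pics/p7.png',np.clip(w*1.2,0,255))"
```

```text
t: 35.3
ee_pos: [554.0, -356.0, 287.7]
orientation: [-2.756, -1.506, 0.003]
ft_force: [-0.3, 0.2, -2.8]
width: 30.5
grasp_force: 30.0
t: 36.3
ee_pos: [554.4, -354.2, 55.2]
orientation: [-2.754, -1.507, 0.004]
ft_force: [0.7, -0.2, -0.7]
width: 30.5
grasp_force: 30.0
t 36.3 q [-0.59  0.68  1.63 -0.    0.83 -0.02] F [ 0.7 -0.2 -0.7] w 30.5 g 30.0
turn units [-0.02  0.01 -0.  ]
shift units [-0.009  0.049  1.13 ]
ee [ 554.39512624 -354.15614579   55.19069574] target [ 555.8567948  -355.50737744   10.        ][ WARN:0@1.922] global loadsave.cpp:1063 imwrite_ Unsupported depth image for selected encoder is fallbacked to CV_8U.
```

View pics/p7.png

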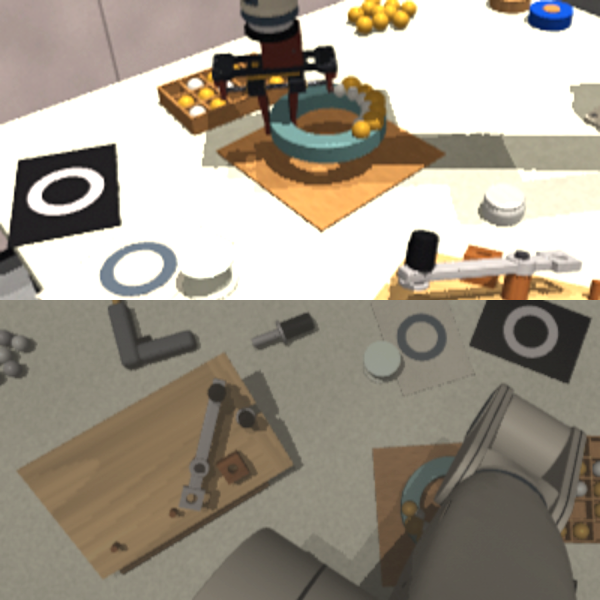

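The wreath hangs level over the sheet at (325,115) in the upper half. The lower half shows the arm open and the pin parked at (247,417). Lowering slowly.

```bash
python3 -m jog '[[0,0.04,0.2,0,0,0,0.1],[0,0,0.3,0,0,0,0.1],[0,0,0.25,0,0,0,0.1],[0,0,0.15,0,0,0,0.1],[0,0,0.08,0,0,0,0.1],[0,0,0.05,0,0,0,0.1],[0,0,0.02,0,0,0,0.1],[0,0,0,0,0,0,0.1]]'
python3 -m jog '[[0,0,0.025,0,0,0,0.1],[0,0,0.025,0,0,0,0.1],[0,0,0,0,0,0,0.1]]'
```

```text
t: 37.2
ee_pos: [556.0, -355.9, 13.9]
orientation: [-2.756, -1.507, 0.003]
ft_force: [0.4, -0.2, -2.8]
width: 30.2
grasp_force: 30.0
t: 37.5
ee_pos: [555.9, -355.7, 11.8]
orientation: [-2.756, -1.507, 0.003]
ft_force: [-0.1, 0.3, -0.7]
width: 30.1
grasp_force: 30.0
```

```bash
python3 -m jog '[[0,0,0.02,0,0,0,0.1],[0,0,0.02,0,0,0,0.1],[0,0,0,0,0,0,0.1]]'; python3 -m jog '[[0,0,0.015,0,0,0,0.1],[0,0,0,0,0,0,0.1]]'
```

```text
t: 37.8
ee_pos: [555.9, -355.8, 10.6]
orientation: [-2.756, -1.507, 0.003]
ft_force: [-1.4, 0.3, 2.9]
width: 30.5
grasp_force: 30.0
t: 38.0
ee_pos: [555.9, -355.8, 10.5]
orientation: [-2.756, -1.507, 0.003]
ft_force: [-3.6, 1.2, 8.3]
width: 30.0
grasp_force: 30.0
```

Resting on the sheet with 8 N. Releasing and retreating.

```bash
python3 -m jog '[[0,0,-0.008,0,0,0,0.1],[0,0,0,0,0,0,0.4],[0,0,0,0,0,0,0.55],[0,0,0,0,0,0,0.7],[0,0,0,0,0,0,0.75],[0,0,0,0,0,0,0.75],[0,0,-0.15,0,0,0,0.75],[0,0,-0.4,0,0,0,0.75],[0,0,-0.8,0,0,0,0.75],[0,0,-1,0,0,0,0.75],[0,0,-1,0,0,0,0.75],[0,0,-1,0,0,0,0.75],[0,0,-1,0,0,0,0.75],[0,0,-0.3,0,0,0,0.75],[0,0,0,0,0,0,0.75]]'
python3 -c "
from h import *
place(200)
o=ctrl.get_obs(); im=optics.get_image('wrist')[:,:,::-1]; s=optics.get_image('scene')[:,:,::-1]; t=optics.get_image('top')[:,:,::-1]
w=np.zeros((600,640,3),np.uint8); w[:300,:320]=cv2.resize(im[:,:],(320,200))[0:200].repeat(1,0) if 0 else cv2.copyMakeBorder(cv2.resize(im,(320,200)),0,100,0,0,0)
w[:300,320:]=cv2.resize(t[100:300,90:303],(320,300)); w[300:]=cv2.resize(s[140:320,160:544],(640,300)); cv2.imwrite('pics/p8.png',w)"
```

```text
t: 39.5
ee_pos: [557.3, -356.4, 239.2]
orientation: [2.753, 1.505, 0.001]
ft_force: [0.3, -0.6, -0.6]
width: 66.3
grasp_force: 0.0
t 39.5 q [-0.59  0.46  1.53 -0.    1.15 -0.02] F [ 0.3 -0.6 -0.6] w 66.3 g 0.0
turn units [ 0.04  0.01 -0.01]
shift units [-0.001 -0.042  0.98 ]
ee [ 557.29805326 -356.36558627  239.212661  ] target [ 555.8567948  -355.50737744  200.        ]
```

View pics/p8.png

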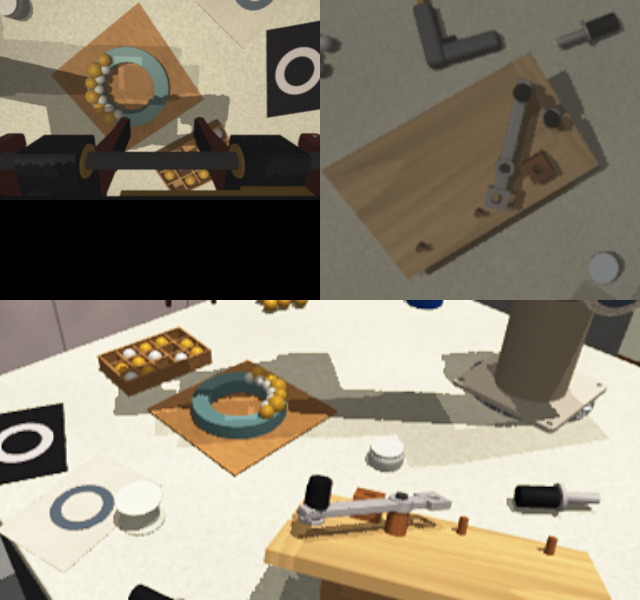

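The wreath lies flat on the sheet (lower half, (240,403)), baubles up and inside its edges. The arm is at its open stop, and the pin stands in the notch (upper right, (550,118)). The bystanders are where they were. Handing in.

```bash
python3 -c "
from workcell import ctrl
print(ctrl.close_job())"
```

```text
the job is handed in; nothing more can be done
None
```

The job is handed in at about 39.5 s of the 72 s allowed: the last pictures show the pin parked in the notch, the clamp arm at its open stop, the wreath flat on the sheet with baubles up, and the spool, tin and bauble box undisturbed; no verdict was returned.

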